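# Open the tote's sprung gate and hold it wide

### The job

I need to reach into the small plywood supply tote on the bench. Release its two pinch catches by squeezing the prongs of each together, first the one at the gate's hinge end, then the other, then take the post on the gate, swing the gate out towards you, past the click of its half-open detent, until it stands wide open at about a right angle to the tote's front. Finish still holding it there, because it springs back when let go, and leave the things in and around the tote where they are.

Things in the scene. Friction and masses are not known exactly. Their poses are not given: they have to be found in the camera images.
- tote: Plywood tote fixed to the bench's right half, 205 mm wide, 100 mm tall; its 12 mm base juts 75 mm out in front of the gate. Origin: underside, midway between the catches, in the plane of the shut gate; x points into the tote, y along the front to the hinge end. A header rail (top 100 mm up) carries two equal steel catches 95 mm apart. The 140 mm gate is at the +y end, the rest of the front is fixed
- hinge_catch_grip (a point): Midway between the prongs of the catch at the hinge end, 126 mm up; axes as the tote's. Prongs: 100 to 140 mm above the bench, 18 mm deep (x), 10 mm thick, 54 mm over their outer faces. Pinched along y they close evenly (coupled) to 36 mm against about 5 N friction and stay so. The prong nearer the hinge has a 6 mm hook over the rail that holds the gate
- free_catch_grip (a point): The same point of the other, equal catch, beside the gate's free end (-y of the tote)
- hinge_catch (a joint): How far each prong of the hinge-end catch has moved inward, m: 0 latched, 0.009 fully squeezed; it lets the gate go from about 0.006
- free_catch (a joint): The same for the catch at the free end
- gate_hinge (a point): On the gate's upright hinge axis, 50 mm above the bench, at the +y end of the gate; axes as the tote's
- gate_post (a point): Centre of the grip part of the gate's upright round steel post, 118 mm above the bench: 16 mm across, top at 140 mm, on a flat arm whose top is at 82 mm. With the gate shut it stands 40 mm in front of the gate plane (towards the robot) and 80 mm from the hinge axis along the gate. Axes turn with the gate
- gate (a joint): Gate angle, rad: 0 shut, grows as the free end swings out towards the robot (clockwise from above about the hinge), stop at 1.75. A spring pulls it shut (about 3.5 N at the post when wide). A sprung ball in the base is a detent at about 0.9 rad (felt from 0.75 to 1.05) that takes up to about 10 N at the post to pass. Let go from wide, the gate springs back to the detent
- spool_mid (a point): Middle of the solder spool (55 x 55 x 40 mm) lying in the tote; leave it
- marker_mid (a point): Middle of the marker pen (14 x 124 x 14 mm) lying on the bench near its front edge; leave it
- flux_mid (a point): Middle of the flux bottle (48 x 48 x 103 mm) standing at the front left; leave it
- pliers_mid (a point): Middle of the black-handled pliers (59 x 152 x 14 mm) lying left of the tote; leave them
- cutter_mid (a point): Middle of the brass glass cutter (13 x 136 x 13 mm) lying behind the pliers; leave it
- nugget_a_mid (a point): Middle of a white glass nugget (20 x 21 x 9 mm) lying in the tote; leave it
- nugget_b_mid (a point): Middle of a blue glass nugget (23 x 24 x 10 mm) lying in the tote; leave it

How it is judged:
On the way, in this order (a step that is already met when the one before it is completed fails the run):
1. the hinge-end catch is squeezed while the other is still latched and the gate shut (value of joint hinge_catch above 0.0065 m and value of joint free_catch below 0.004 m and value of joint gate below 0.15 rad), for 0.1 s.
2. then the free-end catch is squeezed, the gate still shut (value of joint free_catch above 0.0065 m and value of joint gate below 0.15 rad), for 0.1 s.
3. the gate is past its detent (value of joint gate above 1.1 rad), for 0.1 s.
At the end, for the whole second after the job is handed in: The gate is held by the fingers (contact force over 0.5 N) at 1.38 rad (79 degrees) or wider for the last second, and both catches are still released (over 5.5 mm) (value of joint gate above 1.38 rad and contact force between the fingers and gate above 0.5 N and value of joint each of hinge_catch, free_catch above 0.0055 m); the arm keeps its last pose, push and grip.
It fails at once if the spool or a nugget in the tote moved by more than 30 mm (distance of any of spool_mid, nugget_a_mid, nugget_b_mid from where it was at the start of the episode above 0.03 m).
It fails at once if the marker, flux bottle, pliers or glass cutter moved by more than 30 mm (distance of any of marker_mid, flux_mid, pliers_mid, cutter_mid from where it was at the start of the episode above 0.03 m).
It also fails if it takes over 54 s, if anything falls off the work surface, if the arm or the gripper's body presses on something with over 40 N, if the wrist force passes 120 N, or if a joint passes its speed limit or range.

### The arm

A 6-joint arm with a two-finger parallel gripper is mounted at the origin on a cart in front of the work surface, level with it; the furniture and walls round the work are solid. World frame = base frame: x ahead of the robot, y to its left, z up, the work surface at z = 0. Lengths are in m, angles in rad, forces in N, time in s.
With the tool pointing down it reaches from about 0.35 to 0.975 m from the base axis. Payload 4.9 kg.
Tool frame: the origin (TCP) lies midway between the tips of the shut fingers; the grasp point (between the pads) lies ctrl.grip_point_offset behind it (ctrl.grip_point_offset is the distance from the TCP to the grasp point, in m); x points along the fingers, y is the direction in which the jaws open and shut, and the axes are right-handed (so a half turn about x gives the same grasp; the last joint's range is limited). The gripper opens to 85 mm and grips with 20 to 120 N. Pads are 22 mm wide; open, the fingers measure 114 mm over their backs; the gripper's body (76 mm by 85 mm) begins 54 mm behind the grasp point. The pads swing forward as they close: fully open they stand 13 mm farther back than shut.
Start: joints at [-1.425, 0.053, 1.613, -0, 1.476, -0.119], TCP at [0.164, -0.603, 0.231] pointing down, gripper open.
Joint ranges: [-3.01, 3.01], [-1.01, 2.22], [0.06, 2.58], [-1.02, 4.17], [0.09, 2.62], [-3.14, 3.14]. Speed limits (rad/s): [2.57, 2.57, 3.14, 3.14, 3.14, 3.14].

### API

Orientations are given as a rotation vector (axis times angle).
In Python, from station import ctrl gives the robot as it stands. The module is installed in compiled form; this text tells all that it offers.
- The arm moves only by the tool drive_tool, never from a script. Its argument "commands" is text: rows parted by semicolons, each of 5 numbers parted by spaces: the closure, from -1 (fully open) to 1 (shut), so that 0 is half open, then the shift along the tool's x, y, z in units of 40 mm (1.0 is 40 mm), then the turn about the tool's x in units of 5 degrees (1.0 is 5 degrees). A call has 1 to 8 rows; each row is the pose to reach, as a shift and turn from the pose commanded when the call began, along the tool's axes at that moment; what a row does not reach only later rows make up. A row lasts 1/12 s, in which the tool goes at most 41.7 mm and 7.16 degrees, less where a joint would pass 70% of its speed; a pose out of reach is approached as far as the arm can. A call with a gripper value outside its range is refused whole. The fingers move at their own pace and stop on an object; "newtons" is the grip in N (left out, the last holds). Time passes only in rows, so rows that repeat a pose let the fingers close. It gives the time, the measured TCP pose, the force and the opening at its end, in the units of the state.
- ctrl.get_obs(): the state, without advancing time (a new reading comes with each control period).
- ctrl.get_image(name): name is "side" or "top"; returns (picture, depth): 480x640x3 uint8, blue, green, red; 480x640 float32, m along the optical axis (not along the pixel's ray), 0 where there is no reading.
- ctrl.camera_info(name): a dict with "K" (3x3 intrinsics, pixels), "k1" (the pictures are not rectified: a ray, as slopes to the right and down, at radius r is drawn at 1 + k1 r^2 times it, then the intrinsics apply), "T" (4x4, takes a point from camera to world coordinates). Camera axes: x right, y down, z forward; pixel columns grow to the right and rows downward; lengths in m; the calibration is good to about 2 mm. A picture is of the moment at which its call begins. camera_info takes no time and is no camera call.
- ctrl.finish_job(): hands the job in, once; it reports no verdict.
The state is a dict: "t": time; "q": joint angles; "dq": joint speeds; "effort": joint torques, N m; "tool_pos": TCP position; "tool_rot": TCP orientation; "contact_force": force on the tool from outside, world axes, zero at the start; "wrist_torque": the same for the moment, N m; "opening": finger opening in m.
Only numpy, scipy, OpenCV 4.12 (cv2) and the standard library are available. Lean on these libraries where they do the work, as an engineer would, in place of code of your own. Each camera call takes 0.05 s, during which the arm holds its last target.

## Working session

There is one attempt and no reset: what is moved stays moved. The work goes in short steps, Python scripts to look and compute and a tool call to move; the robot and the scene stay as the last step left them, time stands still between calls to the robot, and variables do not carry over. Pictures are saved under pics/ and viewed, and the job is handed in when it is done.

Besides the shell and the picture viewer there is one more tool, called as name(argument=value, ...) on one line, values as JSON. drive_tool: Moves the arm, as the interface text tells. Its arguments: {"type":"object","properties":{"commands":{"type":"string"},"newtons":{"type":"number"}},"required":["commands"]}

```bash
mkdir -p pics; python3 - <<'E'
from station import ctrl
import cv2,numpy as np
o=ctrl.get_obs();print({k:np.round(v,3) for k,v in o.items()}, ctrl.grip_point_offset)
for n in("side","top"):
    im,d=ctrl.get_image(n);cv2.imwrite(f"pics/{n}0.png",im);np.savez(f"{n}0.npz",im=im,d=d)
    i=ctrl.camera_info(n);print(n,i)
E
```

```text
{'t': np.float64(0.0), 'q': array([-1.425,  0.053,  1.614, -0.   ,  1.476, -0.119]), 'dq': array([-0.   , -0.   ,  0.001,  0.   , -0.   ,  0.001]), 'effort': array([-0.0000e+00, -3.9369e+01, -3.7017e+01, -0.0000e+00,  7.0000e-03,
        0.0000e+00]), 'tool_pos': array([ 0.163, -0.603,  0.23 ]), 'tool_rot': array([ 2.081,  0.279, -2.081]), 'contact_force': array([-0.125, -0.376,  0.198]), 'wrist_torque': array([ 0.001, -0.012,  0.016]), 'opening': np.float64(0.085)} 0.0187
side {'K': array([[603.00746493,   0.        , 326.19377564],
       [  0.        , 603.00746493, 248.33909923],
       [  0.        ,   0.        ,   1.        ]]), 'k1': -0.004873431415941739, 'T': array([[ 0.99835202, -0.0301805 ,  0.04880965,  0.42095742],
       [-0.0562966 , -0.68007175,  0.73098092, -0.99015359],
       [ 0.01113269, -0.7325241 , -0.68065007,  0.96575082],
       [ 0.        ,  0.        ,  0.        ,  1.        ]])}
top {'K': array([[625.10771577,   0.        , 317.46332662],
       [  0.        , 625.10771577, 247.76625324],
       [  0.        ,   0.        ,   1.        ]]), 'k1': -0.00918467080655021, 'T': array([[-0.02231573, -0.99166956,  0.12686014,  0.33495789],
       [-0.99973194,  0.02291786,  0.00328863, -0.08507683],
       [-0.0061686 , -0.12675275, -0.99191516,  1.31360568],
       [ 0.        ,  0.        ,  0.        ,  1.        ]])}
```

View pics/side0.png

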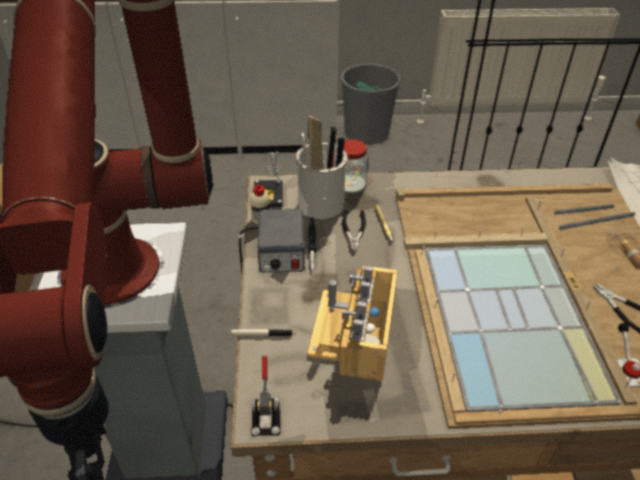

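View pics/top0.png

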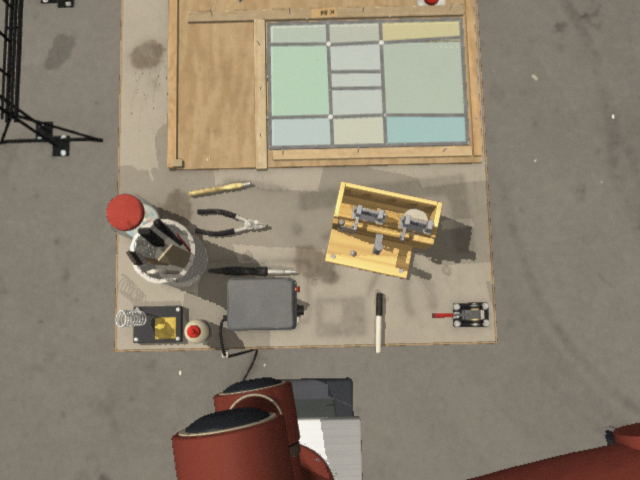

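The side view shows the tote at about (355,325), with catches at (365,280) and (358,320) and the post at (332,290). In the top view the catches are near (368,215) and (413,225), the post near (379,240). I'll zoom in and back-project the depth.

```bash
cat > h.py <<'E'
from station import ctrl
import cv2,numpy as np
def cloud(n,d):
    i=ctrl.camera_info(n);K=i["K"];k=i["k1"];T=i["T"]
    v,u=np.mgrid[:480,:640]
    p=cv2.undistortPoints(np.stack([u,v],-1).reshape(-1,1,2).astype(np.float64),K,np.array([k,0,0,0.])).reshape(480,640,2)
    P=np.dstack([p[...,0]*d,p[...,1]*d,d])
    return P@T[:3,:3].T+T[:3,3]
def proj(n,X):
    i=ctrl.camera_info(n);K=i["K"];T=np.linalg.inv(i["T"])
    return cv2.projectPoints(np.atleast_2d(X).astype(float),cv2.Rodrigues(T[:3,:3])[0],T[:3,3],K,np.array([i["k1"],0,0,0.]))[0].reshape(-1,2)
def crop(n,im,u0,v0,u1,v1,s,f):
    c=cv2.resize(im[v0:v1,u0:u1],None,fx=s,fy=s,interpolation=cv2.INTER_CUBIC);
    for u in range((u0+9)//10*10,u1,10): cv2.putText(c,str(u),((u-u0)*s,8),0,.3,(0,0,255));cv2.line(c,((u-u0)*s,8),((u-u0)*s,14),(0,0,255))
    for v in range((v0+9)//10*10,v1,10): cv2.putText(c,str(v),(0,(v-v0)*s),0,.3,(0,0,255))
    cv2.imwrite(f,c)
E
python3 - <<'E'
from h import *
t=np.load("top0.npz");s=np.load("side0.npz")
crop("top",t["im"],320,175,450,285,6,"pics/topc.png")
crop("side",s["im"],300,255,405,390,4,"pics/sidec.png")
for n,z,b in(("top",t,(320,175,450,285)),("side",s,(300,255,405,390))):
    P=cloud(n,z["d"])[b[1]:b[3],b[0]:b[2]].reshape(-1,3)
    print(n,np.bincount(np.clip((P[:,2]*200).astype(int),0,40)))
    m=(P[:,2]>.108)&(P[:,2]<.16);Q=P[m]
    c=cv2.resize
    # cluster
    r,l,st,ce=cv2.connectedComponentsWithStats((lambda a:a)((( cloud(n,z["d"])[...,2]>.108)&(cloud(n,z["d"])[...,2]<.16)).astype(np.uint8)))
    C=cloud(n,z["d"])
    for j in range(1,r):
        if b[0]<ce[j][0]<b[2] and b[1]<ce[j][1]<b[3] and st[j,4]>5:
            q=C[l==j];print(ce[j].round(1),st[j,4],q.mean(0).round(4),q.min(0).round(3),q.max(0).round(3))
E
```

```text
top [6221  791 2074  658   75   66   77  128  132  109  211  103   67   69
   83  104  225  515  232  645  995  126  103  101   32   29   20  118
  129    6    0    0    0    0    0    0    0    0    0    0   56]
[366.8 214.7] 237 [ 0.5487 -0.1774  0.1269] [ 0.523 -0.212  0.108] [ 0.567 -0.151  0.147]
[415.2 224.6] 248 [ 0.5272 -0.2698  0.1269] [ 0.5   -0.303  0.108] [ 0.544 -0.243  0.146]
[378.  246.9] 72 [ 0.4846 -0.1962  0.1355] [ 0.478 -0.204  0.109] [ 0.493 -0.19   0.148]
side [6971  438 1891  357  174  116  108  104  120  111  209  108  115  101
  102  146  235  489  187  523  629  126  142  102   92   77   93  172
   84    0    0    0    0    0    0    0    0    0    0    0   53]
[365.  281.2] 326 [ 0.551  -0.184   0.1255] [ 0.524 -0.215  0.108] [ 0.568 -0.154  0.145]
[332.5 288. ] 125 [ 0.4867 -0.2027  0.1289] [ 0.48  -0.209  0.108] [ 0.494 -0.192  0.143]
[358.1 318. ] 368 [ 0.5287 -0.2763  0.1254] [ 0.502 -0.307  0.108] [ 0.546 -0.243  0.143]
```

View pics/topc.png

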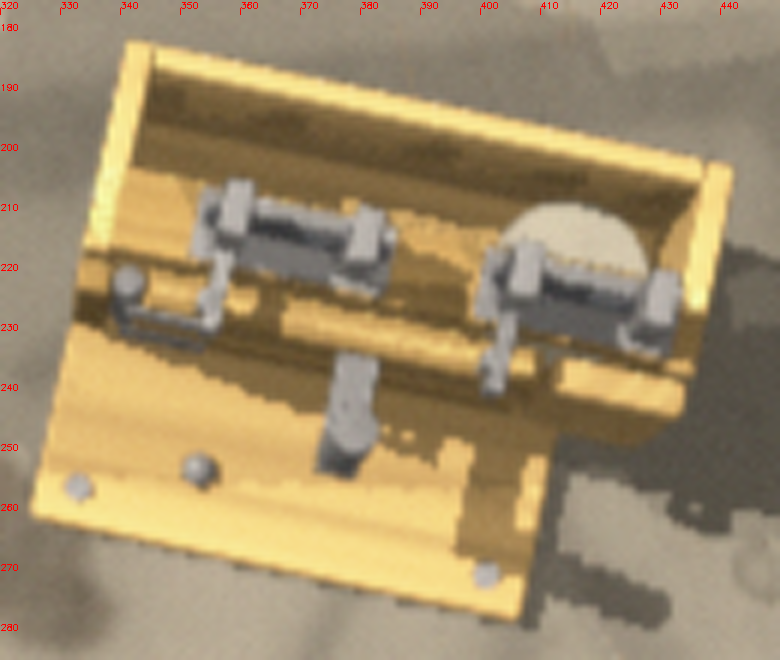

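View pics/sidec.png

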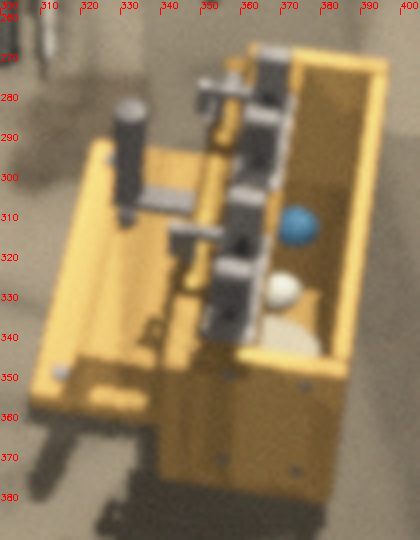

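```bash
python3 - <<'E'
from h import *
for n in("top","side"):
    z=np.load(n+"0.npz");C=cloud(n,z["d"])
    for lo,hi in((.13,.155),(.134,.155)):
        r,l,st,ce=cv2.connectedComponentsWithStats(((C[...,2]>lo)&(C[...,2]<hi)).astype(np.uint8),connectivity=4)
        for j in range(1,r):
            q=C[l==j]
            if st[j,4]>5 and .4<q[:,0].mean()<.65 and -.4<q[:,1].mean()<-.1:
                print(n,lo,ce[j].round(1),st[j,4],np.median(q,0).round(4),q.min(0).round(3),q.max(0).round(3))
    # rail top direction & other fits: back wall, etc
    m=(C[...,2]>.095)&(C[...,2]<.105)&(abs(C[...,0]-.56)<.1)&(abs(C[...,1]+.22)<.15)
    print(n,cv2.minAreaRect(C[m][:,:2].astype(np.float32)))
    m=(C[...,2]>.009)&(C[...,2]<.02)&(abs(C[...,0]-.48)<.1)&(abs(C[...,1]+.2)<.1)
    print('bench z',np.median(C[...,2][(C[...,0]>.3)&(C[...,0]<.4)&(C[...,1]>-.2)&(C[...,1]<-.1)]),'base z',np.median(C[m][:,2]))
# consistent two view triangulation of prong tops
E
```

```text
top 0.13 [358.9 209.2] 54 [ 0.5575 -0.1619  0.1406] [ 0.548 -0.168  0.132] [ 0.567 -0.156  0.146]
top 0.13 [380.6 213.9] 53 [ 0.547  -0.2032  0.1407] [ 0.539 -0.21   0.13 ] [ 0.557 -0.197  0.147]
top 0.13 [407.2 219.4] 55 [ 0.5352 -0.2526  0.14  ] [ 0.527 -0.259  0.13 ] [ 0.544 -0.248  0.146]
top 0.13 [429.8 224.4] 54 [ 0.5252 -0.2957  0.1392] [ 0.516 -0.303  0.132] [ 0.534 -0.29   0.144]
top 0.13 [378.6 246.2] 57 [ 0.4855 -0.1974  0.1395] [ 0.478 -0.204  0.135] [ 0.493 -0.19   0.148]
top 0.134 [358.9 209.1] 51 [ 0.5575 -0.1619  0.1406] [ 0.548 -0.168  0.135] [ 0.566 -0.156  0.146]
top 0.134 [380.6 213.7] 50 [ 0.547  -0.2031  0.1408] [ 0.539 -0.207  0.134] [ 0.557 -0.197  0.147]
top 0.134 [407.5 219.1] 51 [ 0.536  -0.2532  0.1405] [ 0.527 -0.259  0.135] [ 0.544 -0.248  0.146]
top 0.134 [429.9 224.2] 51 [ 0.5257 -0.2961  0.1395] [ 0.516 -0.303  0.136] [ 0.534 -0.29   0.144]
top 0.134 [378.6 246.2] 57 [ 0.4855 -0.1974  0.1395] [ 0.478 -0.204  0.135] [ 0.493 -0.19   0.148]
top ((0.5386511087417603, -0.21528950333595276), (0.20533499121665955, 0.12611941993236542), 76.30561065673828)
ben
[... 519 characters left out ...]
.13 ] [ 0.535 -0.292  0.143]
side 0.134 [367.9 269. ] 47 [ 0.5579 -0.1651  0.1397] [ 0.55  -0.171  0.134] [ 0.566 -0.155  0.145]
side 0.134 [332.5 283.5] 54 [ 0.4873 -0.2012  0.1389] [ 0.48  -0.208  0.135] [ 0.494 -0.192  0.143]
side 0.134 [365.2 284.5] 54 [ 0.5482 -0.2058  0.1385] [ 0.54  -0.214  0.134] [ 0.558 -0.199  0.143]
side 0.134 [361.5 304.9] 57 [ 0.5361 -0.2574  0.1395] [ 0.528 -0.264  0.135] [ 0.545 -0.25   0.143]
side 0.134 [358.1 322.7] 58 [ 0.5259 -0.2993  0.1393] [ 0.517 -0.304  0.134] [ 0.535 -0.292  0.143]
side ((0.5384084582328796, -0.21726956963539124), (0.21044331789016724, 0.12625086307525635), 76.40457916259766)
bench z -0.00020879332690054708 base z 0.01239365226724537
```

```bash
cat >> h.py <<'E'
from scipy.spatial.transform import Rotation as R
A=np.deg2rad(-13.5); XT=np.array([np.cos(A),np.sin(A),0]); YT=np.array([-np.sin(A),np.cos(A),0])
HC=np.array([.5526,-.1835]); FC=np.array([.5308,-.2758]); POST=np.array([.486,-.199])
HINGE=POST+.04*XT[:2]+.08*YT[:2]
def post(th):
    c,s=np.cos(th),np.sin(th); r=POST-HINGE
    return HINGE+np.array([c*r[0]+s*r[1],-s*r[0]+c*r[1]])
def delta(xy,z,ydir=None):
    "shift in tool units (40mm) and turn (5deg units) so TCP reaches xy,z with jaw axis along ydir"
    o=ctrl.get_obs(); M=R.from_rotvec(o["tool_rot"]).as_matrix()
    s=M.T@(np.array([*xy,z])-o["tool_pos"])/.04
    t=0
    if ydir is not None:
        v=M.T@np.array([*ydir[:2],0]); t=np.rad2deg(np.arctan2(v[2],v[1])); t=(t+90)%180-90
    return s.round(3),round(t/5,2)
E
python3 - <<'E'
from h import *
o=ctrl.get_obs();print(R.from_rotvec(o["tool_rot"]).as_matrix().round(3))
print(HINGE,proj("top",[*HINGE,.1]),proj("side",[*HINGE,.1]))
print(delta(HC,.2,YT))
C=cloud("top",np.load("top0.npz")["d"])
for u,v in((354,221),(354,225),(353,229),(402,232),(400,238),(341,222),(341,215),(347,230)):print(u,v,C[v,u].round(3))
# things in swing zone
m=(C[...,0]>.33)&(C[...,0]<.56)&(C[...,1]>-.13)&(C[...,1]<.1)&(C[...,2]>.03);q=C[m]
for y in np.arange(-.12,.1,.03):
    k=abs(q[:,1]-y)<.015
    if k.any(): print(y.round(2),q[k].min(0).round(3),q[k].max(0).round(3))
E
```

```text
[[-0.     0.262 -0.965]
 [ 0.002 -0.965 -0.262]
 [-1.    -0.002 -0.   ]]
[ 0.54357043 -0.13054822] [[342.00225736 220.28060235]] [[357.92013822 270.95338517]]
(array([  0.771,  -7.565, -12.131]), np.float64(5.73))
354 221 [ 0.545 -0.155  0.082]
354 225 [ 0.531 -0.153  0.114]
353 229 [ 0.524 -0.151  0.109]
402 232 [ 0.515 -0.246  0.115]
400 238 [ 0.506 -0.244  0.095]
341 222 [ 0.542 -0.129  0.091]
341 215 [ 0.554 -0.129  0.102]
347 230 [ 0.533 -0.143  0.041]
-0.12 [ 0.534 -0.129  0.031] [ 0.56  -0.111  0.106]
-0.09 [ 0.335 -0.085  1.314] [ 0.335 -0.085  1.314]
-0.06 [ 0.363 -0.049  0.041] [ 0.381 -0.045  0.056]
-0.03 [ 0.334 -0.045  0.03 ] [ 0.437 -0.015  0.09 ]
0.0 [ 0.334 -0.015  0.048] [0.437 0.015 0.091]
0.03 [0.335 0.015 0.075] [0.436 0.045 0.092]
0.06 [0.334 0.045 0.042] [0.436 0.075 0.091]
0.09 [0.334 0.075 0.046] [0.437 0.1   0.09 ]
```

drive_tool(commands="-1 0.4 -3.9 -6.0 3; -1 0.4 -3.9 -6.0 3; -1 0.4 -3.9 -6.0 3; -1 0.4 -3.9 -6.0 3; -1 0.4 -3.9 -6.0 3; -1 0.4 -3.9 -6.0 3; -1 0.4 -3.9 -6.0 3; -1 0.4 -3.9 -6.0 3", newtons=30)

```text
t: 0.77
tool_pos: [0.3573, -0.385, 0.2142]
tool_rot: [2.219, 0.014, -2.218]
contact_force: [-1.0, -0.2, -0.8]
opening: 0.0854
```

```bash
python3 -c "
from h import *
print(delta(HC,.2,YT))"
```

```text
(array([ 0.375, -4.991, -4.929]), np.float64(2.81))
```

drive_tool(commands="-1 0.3 -5.0 -4.9 2.8; -1 0.3 -5.0 -4.9 2.8; -1 0.3 -5.0 -4.9 2.8; -1 0.3 -5.0 -4.9 2.8; -1 0.3 -5.0 -4.9 2.8; -1 0.3 -5.0 -4.9 2.8; -1 0.3 -5.0 -4.9 2.8; -1 0.3 -5.0 -4.9 2.8")

```text
t: 1.43
tool_pos: [0.5526, -0.1849, 0.2024]
tool_rot: [-2.096, 0.245, 2.095]
contact_force: [-0.2, 0.1, -0.1]
opening: 0.0856
```

```bash
python3 -c "
from h import *
print(delta(HC,.2,YT))"
```

```text
(array([ 0.061, -0.034,  0.009]), np.float64(0.0))
```

```bash
cat > snap.py <<'E'
import sys
from h import *
k=sys.argv[1]
for n,b,s in(("side",(290,190,410,340),4),("top",(310,170,450,290),5)):
    im,d=ctrl.get_image(n);np.savez(f"{n}{k}.npz",im=im,d=d);crop(n,im,*b,s,f"pics/{n}{k}.png")
E
python3 snap.py 1
```

```text
(no output)
```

View pics/side1.png

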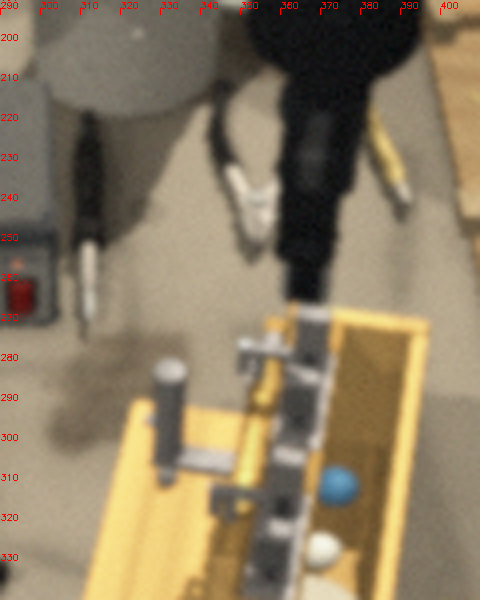

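View pics/top1.png

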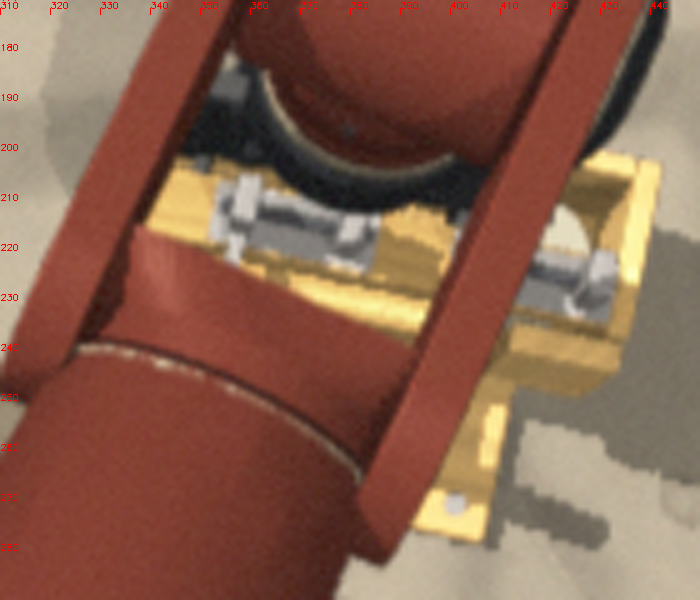

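drive_tool(commands="-1 0.8 0 0 0; -1 1.6 0 0 0; -1 2.1 0 0 0; -1 2.35 0 0 0; -1 2.35 0 0 0; -1 2.35 0 0 0")

```text
t: 2.03
tool_pos: [0.5494, -0.1903, 0.1096]
tool_rot: [-2.092, 0.255, 2.093]
contact_force: [0.1, 0.1, -0.3]
opening: 0.0855
```

```bash
python3 snap.py 2;python3 -c "
from h import *
print(delta(HC,.106,YT))"
```

```text
(array([ 0.138, -0.179, -0.001]), np.float64(-0.07))
```

View pics/side2.png

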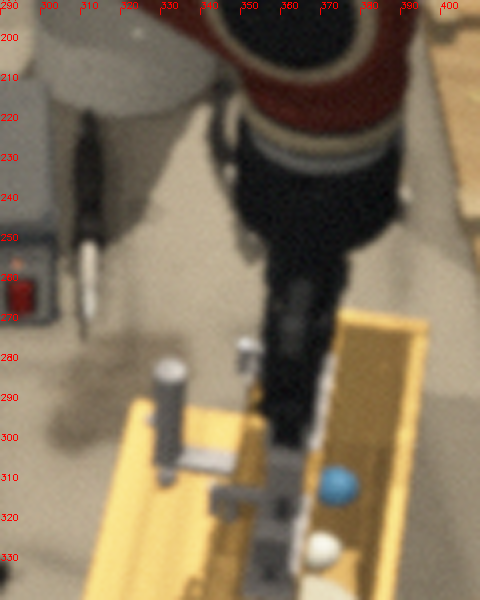

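drive_tool(commands="-1 0 -0.15 0 0; -1 0.1 -0.18 0 0; -1 0.1 -0.18 0 0")

```text
t: 2.38
tool_pos: [0.5518, -0.1819, 0.1057]
tool_rot: [-2.095, 0.253, 2.093]
contact_force: [-1.1, 0.7, -0.7]
opening: 0.0854
```

```bash
python3 -c "
from h import *
print(delta(HC,.106,YT))"
```

```text
(array([-0.007,  0.035, -0.028]), np.float64(-0.06))
```

Aligned to about 1.5 mm. Now I'll squeeze.

drive_tool(commands="-0.4 0 0.03 0 0; 0 0 0.03 0 0; 0.4 0 0.03 0 0; 0.4 0 0.03 0 0; 0.4 0 0.03 0 0; 0.4 0 0.03 0 0; 0.4 0 0.03 0 0; 0.4 0 0.03 0 0", newtons=30)

```text
t: 3.05
tool_pos: [0.552, -0.1822, 0.1063]
tool_rot: [-2.094, 0.25, 2.091]
contact_force: [-0.3, 4.8, 4.3]
opening: 0.0339
```

drive_tool(commands="0.4 0 0 0 0; 0.4 0 0 0 0")

```text
t: 3.22
tool_pos: [0.552, -0.1822, 0.1063]
tool_rot: [-2.094, 0.25, 2.091]
contact_force: [-0.1, 5.9, 4.1]
opening: 0.0341
```

```bash
python3 snap.py 3
```

```text
(no output)
```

View pics/side3.png

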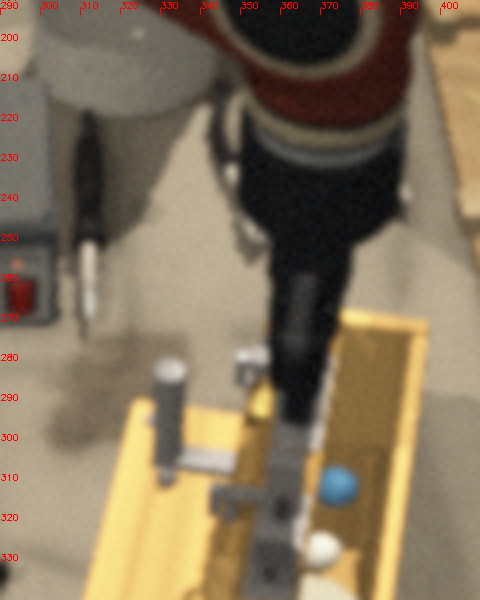

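drive_tool(commands="-0.9 0 0 0 0; -1 0 0 0 0; -1 0 0 0 0; -1 0 0 0 0; -1 -1 0 0 0; -1 -2 0 0 0; -1 -2 0 0 0; -1 -2 0 0 0")

```text
t: 3.98
tool_pos: [0.5532, -0.1847, 0.1894]
tool_rot: [-2.102, 0.257, 2.087]
contact_force: [0.3, 0.1, -0.2]
opening: 0.0851
```

```bash
python3 snap.py 4;python3 -c "
from h import *
print(delta(FC,.18,YT))"
```

```text
(array([ 0.125,  2.36 , -0.062]), np.float64(-0.07))
```

View pics/side4.png

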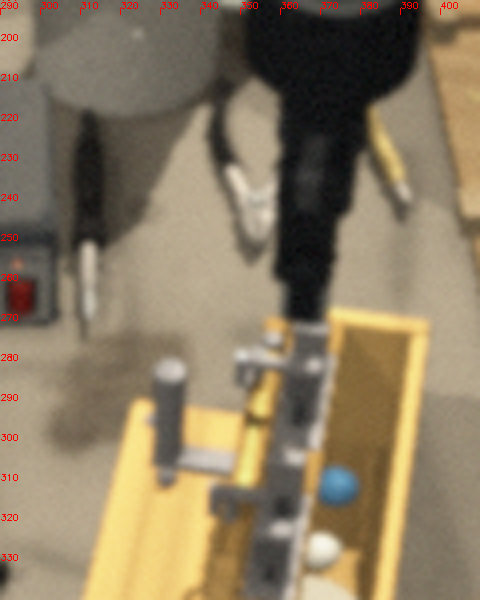

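View pics/top4.png

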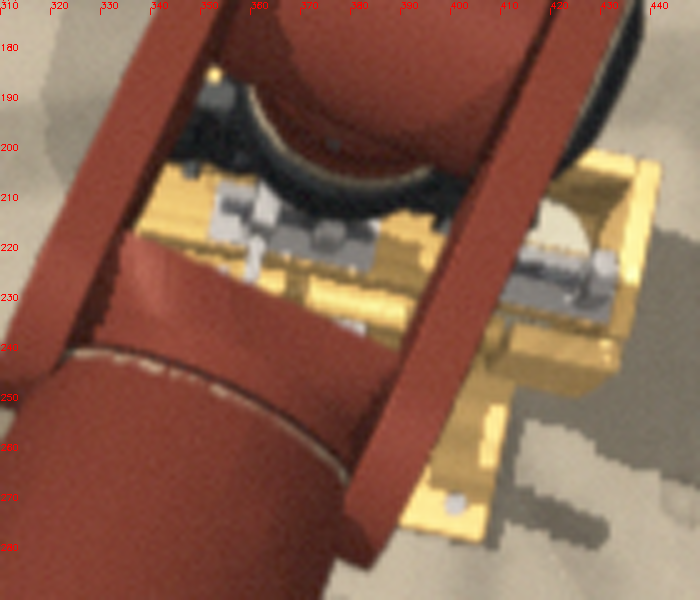

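```bash
python3 - <<'E'
from h import *
for n,lo in(("top",.134),("side",.13)):
    C=cloud(n,np.load(n+"4.npz")["d"])
    r,l,st,ce=cv2.connectedComponentsWithStats(((C[...,2]>lo)&(C[...,2]<.15)).astype(np.uint8),connectivity=4)
    for j in range(1,r):
        q=C[l==j]
        if st[j,4]>5 and .4<q[:,0].mean()<.65 and -.4<q[:,1].mean()<-.1: print(n,ce[j].round(1),st[j,4],np.median(q,0).round(4))
E
```

```text
top [362.7 210.8] 36 [ 0.5538 -0.1685  0.1392]
top [375.9 215.5] 21 [ 0.5444 -0.1939  0.1401]
top [429.8 224.1] 51 [ 0.5257 -0.2953  0.1408]
side [367.6 273.6] 49 [ 0.5566 -0.1752  0.1373]
side [365.6 282.5] 68 [ 0.5502 -0.1996  0.1381]
side [332.4 284.3] 67 [ 0.4861 -0.2022  0.1385]
side [361.5 305.5] 69 [ 0.5356 -0.258   0.139 ]
side [358.  323.5] 77 [ 0.5259 -0.2995  0.138 ]
```

drive_tool(commands="-1 0 1 0 0; -1 0 2 0 0; -1 0 2.36 0 0; -1 0 2.36 -0.05 0; -1 0 2.36 -0.05 0")

```text
t: 4.5
tool_pos: [0.5299, -0.2755, 0.1835]
tool_rot: [-2.089, 0.253, 2.094]
contact_force: [0.6, -0.0, 0.3]
opening: 0.0855
```

```bash
python3 -c "
from h import *
print(delta(FC,.106,YT))"
```

```text
(array([ 1.937,  0.005, -0.029]), np.float64(-0.09))
```

The hinge catch prongs are now about 25 mm apart centre to centre (36 mm outer), so that catch is squeezed. Next, the free-end catch.

drive_tool(commands="-1 0.7 0 -0.02 0; -1 1.3 0 -0.02 0; -1 1.7 0 -0.02 0; -1 1.85 0 -0.02 0; -1 1.85 0 -0.02 0; -1 1.85 0 -0.02 0; -1 1.85 0 -0.02 0")

```text
t: 5.08
tool_pos: [0.5324, -0.2757, 0.1129]
tool_rot: [-2.096, 0.254, 2.092]
contact_force: [-0.0, 0.6, -0.1]
opening: 0.0851
```

```bash
python3 -c "
from h import *
print(delta(FC,.106,YT))"
```

```text
(array([0.171, 0.011, 0.039]), np.float64(-0.06))
```

drive_tool(commands="-1 0.15 0.0 0 0; -0.3 0.15 0 0 0; 0.2 0.15 0 0 0; 0.4 0.15 0 0 0; 0.4 0.15 0 0 0; 0.4 0.15 0 0 0; 0.4 0.15 0 0 0; 0.4 0.15 0 0 0")

```text
t: 5.75
tool_pos: [0.5321, -0.2751, 0.1065]
tool_rot: [-2.094, 0.252, 2.092]
contact_force: [-0.6, 4.2, 4.2]
opening: 0.0341
```

drive_tool(commands="0.4 0 0 0 0; 0.4 0 0 0 0; 0.4 0 0 0 0")

```text
t: 6.0
tool_pos: [0.5321, -0.2751, 0.1065]
tool_rot: [-2.094, 0.252, 2.092]
contact_force: [-0.0, 6.0, 5.2]
opening: 0.0345
```

drive_tool(commands="-0.9 0 0 0 0; -1 0 0 0 0; -1 0 0 0 0; -1 0 0 0 0; -1 -1 0 0 0; -1 -2 0 0 0; -1 -2 0 0 0; -1 -2 0 0 0")

```text
t: 6.67
tool_pos: [0.5332, -0.2773, 0.1896]
tool_rot: [-2.102, 0.258, 2.088]
contact_force: [0.7, -0.4, -0.4]
opening: 0.085
```

```bash
python3 snap.py 5;python3 - <<'E'
from h import *
for n,lo in(("top",.134),("side",.13)):
    C=cloud(n,np.load(n+"5.npz")["d"])
    r,l,st,ce=cv2.connectedComponentsWithStats(((C[...,2]>lo)&(C[...,2]<.15)).astype(np.uint8),connectivity=4)
    for j in range(1,r):
        q=C[l==j]
        if st[j,4]>5 and .4<q[:,0].mean()<.65 and -.4<q[:,1].mean()<-.1: print(n,ce[j].round(1),st[j,4],np.median(q,0).round(4))
print(delta(POST,.19,YT), delta(POST,.19,XT), ctrl.get_obs()["q"])
E
```

```text
top [363.1 209.9] 50 [ 0.5556 -0.1697  0.1402]
top [376.4 212.8] 49 [ 0.5496 -0.1944  0.1399]
top [411.9 220.6] 54 [ 0.5326 -0.2618  0.1403]
top [425.1 224.7] 35 [ 0.5246 -0.2866  0.1397]
side [332.5 284.2] 65 [ 0.4861 -0.2018  0.1383]
side [360.8 311.8] 20 [ 0.5347 -0.268   0.1321]
side [358.8 319.8] 76 [ 0.5285 -0.2915  0.1381]
(array([-0.126, -1.595,  1.554]), np.float64(-0.07)) (array([-0.126, -1.595,  1.554]), np.float64(17.93)) [-6.03179480e-01  2.29944412e-02  1.72179668e+00 -2.38648530e-04
  1.39709697e+00  1.20920507e+00]
```

View pics/side5.png

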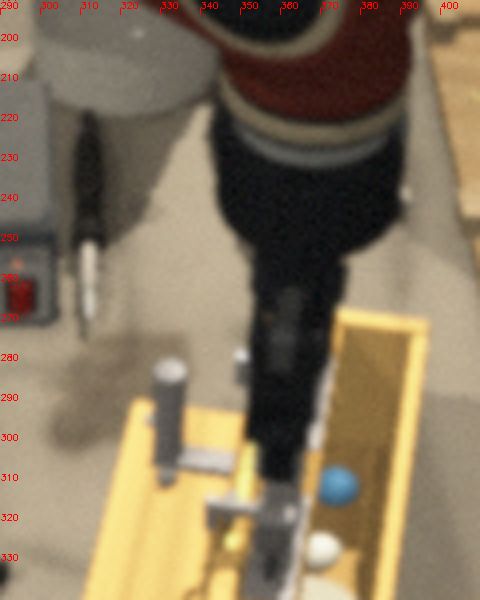

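Both catches now have about 25 mm between prong centres (released), and the gate is still shut, with the post at side pixel (332,284). Moving to the post.

drive_tool(commands="-0.6 -0.1 -0.8 0.8 0; -0.2 -0.1 -1.59 1.55 0; -0.2 -0.1 -1.59 1.55 0; -0.2 -0.1 -1.59 1.55 0; -0.2 -0.1 -1.59 1.55 0; -0.2 -0.1 -1.59 1.55 0")

```text
t: 7.27
tool_pos: [0.4866, -0.1998, 0.1889]
tool_rot: [-2.093, 0.254, 2.093]
contact_force: [0.7, 0.0, 0.3]
opening: 0.0511
```

```bash
python3 -c "
from h import *
print(delta(POST,.1,YT))"
```

```text
(array([ 2.222, -0.018,  0.019]), np.float64(-0.07))
```

drive_tool(commands="-0.2 0.7 0 0 0; -0.2 1.4 0 0 0; -0.2 1.9 0 0 0; -0.2 2.2 0 0 0; -0.2 2.2 0 0 0; -0.2 2.2 0 0 0; -0.2 2.2 0 0 0")

```text
t: 7.85
tool_pos: [0.4875, -0.2001, 0.1029]
tool_rot: [-2.096, 0.255, 2.091]
contact_force: [-0.4, 0.1, 0.9]
opening: 0.0512
```

```bash
python3 snap.py 6;python3 -c "
from h import *
print(delta(POST,.1,YT))"
```

```text
(array([ 0.083, -0.015,  0.047]), np.float64(-0.07))
```

View pics/side6.png

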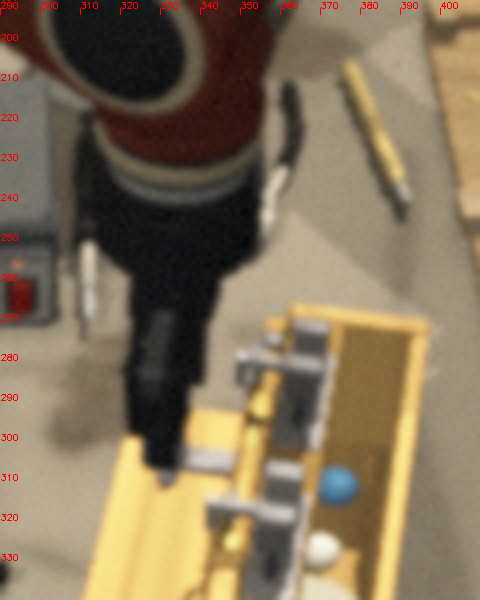

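The fingers straddle the post at about (332,290), and both catches show narrowed. Closing.

drive_tool(commands="0.3 0.08 0 0.04 0; 1 0.08 0 0.04 0; 1 0.08 0 0.04 0; 1 0.08 0 0.04 0; 1 0.08 0 0.04 0; 1 0.08 0 0.04 0", newtons=45)

```text
t: 8.45
tool_pos: [0.4853, -0.1968, 0.0985]
tool_rot: [-2.092, 0.249, 2.091]
contact_force: [1.4, 7.8, 2.7]
opening: 0.0147
```

```bash
cat > plan.py <<'E'
import sys
from h import *
o=ctrl.get_obs();M=R.from_rotvec(o["tool_rot"]).as_matrix()
print(o["tool_pos"].round(4),o["opening"],o["contact_force"].round(1))
P=o["tool_pos"][:2];r=P-HINGE;r0=POST-HINGE
th=-(np.arctan2(r[1],r[0])-np.arctan2(r0[1],r0[0]));th=(th+np.pi)%(2*np.pi)-np.pi
print("theta from post",th.round(3),"radius",np.hypot(*r).round(4),"q",o["q"].round(2))
for a in map(float,sys.argv[1:]):
    p=post(a);w=M.T@np.array([*(p-P),0])/.04
    print(a,p.round(4),w.round(2))
E
python3 plan.py 0.1 .2 .3 .4 .5 .6 .7
```

```text
[ 0.4853 -0.1968  0.0985] 0.014673090119654472 [1.4 7.8 2.7]
theta from post 0.022 radius 0.0883 q [-0.53 -0.07  1.96  0.    1.25  1.28]
0.1 [ 0.4795 -0.1929] [ 0.   -0.06  0.16]
0.2 [ 0.4735 -0.1862] [ 0.   -0.19  0.35]
0.3 [ 0.4683 -0.1789] [ 0.   -0.33  0.52]
0.4 [ 0.4639 -0.1712] [ 0.   -0.49  0.67]
0.5 [ 0.4602 -0.163 ] [ 0.   -0.67  0.81]
0.6 [ 0.4574 -0.1545] [ 0.   -0.86  0.93]
0.7 [ 0.4554 -0.1458] [ 0.   -1.06  1.03]
```

```bash
sed -i 's/POST=np.array.*/POST=np.array([.4855,-.1967])/' h.py; python3 plan.py 0.1 .2 .3 .4 .5 .6
```

```text
[ 0.4853 -0.1968  0.0985] 0.014673090119654472 [1.4 7.8 2.7]
theta from post 0.001 radius 0.0897 q [-0.53 -0.07  1.96  0.    1.25  1.28]
0.1 [ 0.479  -0.1906] [ 0.   -0.11  0.19]
0.2 [ 0.473  -0.1839] [ 0.   -0.24  0.37]
0.3 [ 0.4678 -0.1766] [ 0.   -0.39  0.54]
0.4 [ 0.4634 -0.1689] [ 0.   -0.55  0.7 ]
0.5 [ 0.4597 -0.1607] [ 0.   -0.72  0.84]
0.6 [ 0.4569 -0.1522] [ 0.   -0.91  0.96]
```

drive_tool(commands="1 0 -0.11 0.19 0.8; 1 0 -0.24 0.37 1.6; 1 0 -0.39 0.54 2.4; 1 0 -0.55 0.7 3.2; 1 0 -0.72 0.84 4; 1 0 -0.91 0.96 4.8; 1 0 -0.91 0.96 4.8")

```text
t: 9.03
tool_pos: [0.4569, -0.1545, 0.0986]
tool_rot: [-1.845, 0.634, 1.837]
contact_force: [3.5, -4.7, -3.5]
opening: 0.0147
```

```bash
python3 snap.py 7; python3 plan.py .7 .8 .9 1 1.1 1.2 1.3
```

```text
[ 0.4571 -0.1552  0.0986] 0.014519561090094956 [ 3.6 -3.5 -3.2]
theta from post 0.568 radius 0.0901 q [-0.48 -0.18  2.06 -0.    1.25  1.75]
0.7 [ 0.4549 -0.1435] [-0.   -0.2   0.22]
0.8 [ 0.4539 -0.1346] [-0.   -0.36  0.38]
0.9 [ 0.4537 -0.1257] [-0.   -0.53  0.52]
1.0 [ 0.4544 -0.1168] [-0.   -0.72  0.64]
1.1 [ 0.456 -0.108] [-0.   -0.91  0.75]
1.2 [ 0.4584 -0.0994] [-0.   -1.12  0.83]
1.3 [ 0.4617 -0.0911] [-0.   -1.34  0.89]
```

View pics/side7.png

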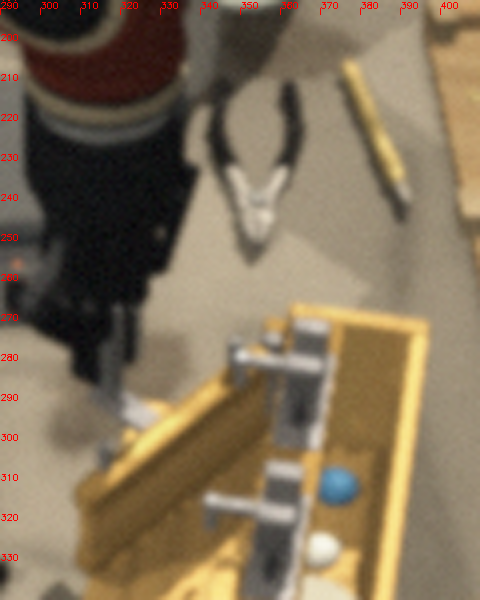

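The gate is about 0.57 rad open and the post is still in the fingers. Continuing through the detent.

drive_tool(commands="1 0 -0.2 0.22 0.7; 1 0 -0.36 0.38 1.4; 1 0 -0.53 0.52 2.1; 1 0 -0.72 0.64 2.8; 1 0 -0.91 0.75 3.5; 1 0 -1.12 0.83 4.2; 1 0 -1.34 0.89 5; 1 0 -1.34 0.89 5", newtons=60)

```text
t: 9.8
tool_pos: [0.4595, -0.0894, 0.0985]
tool_rot: [-1.546, 0.948, 1.555]
contact_force: [-8.6, 0.6, 7.0]
opening: 0.0143
```

```bash
python3 plan.py 1.35 1.4 1.45 1.5 1.55 1.6
```

```text
[ 0.4595 -0.0894  0.0985] 0.014307990964489205 [-8.6  0.6  7. ]
theta from post 1.307 radius 0.0922 q [-0.35 -0.21  2.09 -0.    1.27  2.32]
1.35 [ 0.4637 -0.0871] [-0.   -0.12  0.  ]
1.4 [ 0.4658 -0.0832] [-0.   -0.21  0.07]
1.45 [ 0.4682 -0.0793] [-0.   -0.31  0.12]
1.5 [ 0.4707 -0.0757] [-0.   -0.41  0.18]
1.55 [ 0.4734 -0.0721] [-0.   -0.51  0.23]
1.6 [ 0.4763 -0.0687] [-0.   -0.61  0.27]
```

drive_tool(commands="1 0 -0.12 0 0.3; 1 0 -0.21 0.07 0.6; 1 0 -0.31 0.12 0.9; 1 0 -0.41 0.18 1.2; 1 0 -0.51 0.23 1.5; 1 0 -0.51 0.23 1.5; 1 0 -0.51 0.23 1.5; 1 0 -0.51 0.23 1.5")

```text
t: 10.47
tool_pos: [0.4703, -0.0706, 0.0984]
tool_rot: [-1.446, 1.03, 1.472]
contact_force: [-21.9, 9.1, 17.8]
opening: 0.0146
```

```bash
python3 plan.py 1.5 1.55 1.6; python3 snap.py 8; python3 - <<'E'
from h import *
im=np.load("side8.npz")["im"];crop("side",im,230,180,410,390,3,"pics/s8.png")
C=cloud("side",np.load("side8.npz")["d"])
r,l,st,ce=cv2.connectedComponentsWithStats(((C[...,2]>.13)&(C[...,2]<.15)).astype(np.uint8),connectivity=4)
for j in range(1,r):
    q=C[l==j]
    if st[j,4]>5 and .4<q[:,0].mean()<.65 and -.4<q[:,1].mean()<-.1: print(ce[j].round(1),st[j,4],np.median(q,0).round(4))
E
```

```text
[ 0.4703 -0.0706  0.0984] 0.014644213387893922 [-21.9   9.1  17.8]
theta from post 1.542 radius 0.0928 q [-0.31 -0.18  2.07  0.    1.27  2.49]
1.5 [ 0.4707 -0.0757] [-0.    0.03 -0.12]
1.55 [ 0.4734 -0.0721] [-0.   -0.06 -0.06]
1.6 [ 0.4763 -0.0687] [-0.   -0.16 -0.01]
[367.8 272.8] 66 [ 0.5571 -0.1743  0.1382]
[365.7 282.4] 66 [ 0.5505 -0.1993  0.1376]
[360.7 309.1] 73 [ 0.5342 -0.2659  0.1383]
[358.7 319.8] 76 [ 0.5283 -0.2919  0.1386]
```

View pics/s8.png

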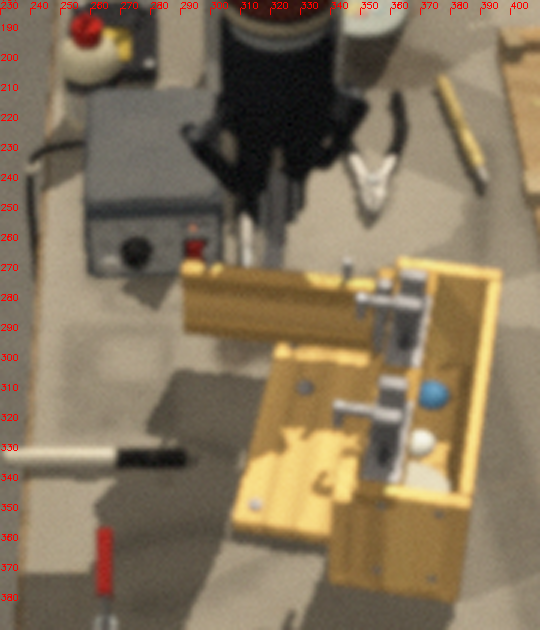

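View pics/top8.png

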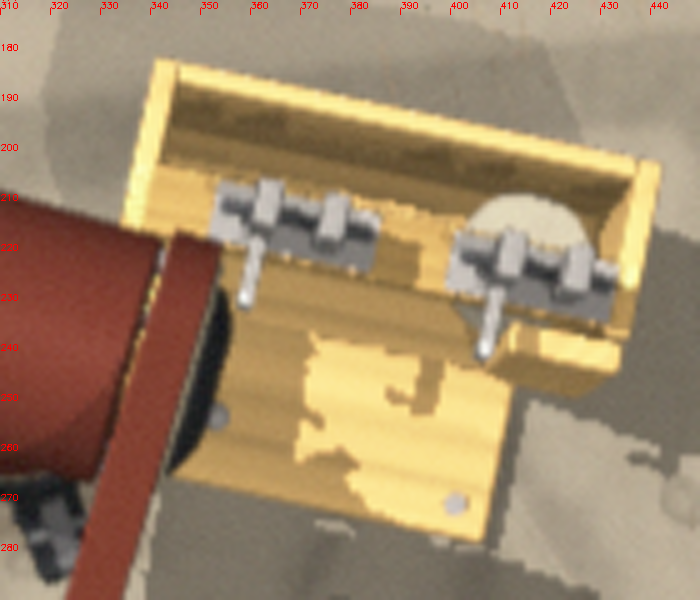

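```bash
python3 - <<'E'
from h import *
o=ctrl.get_obs();M=R.from_rotvec(o["tool_rot"]).as_matrix()
r=o["tool_pos"][:2]-HINGE;u=r/np.hypot(*r)
print("3mm out:",(M.T@np.array([*(u*.003),0])/.04).round(3), M.round(2), o["wrist_torque"])
C=cloud("side",np.load("side8.npz")["d"])
m=(C[...,2]>.05)&(C[...,2]<.11)&(C[...,0]>.38)&(C[...,0]<.53)&(C[...,1]>-.2)&(C[...,1]<-.05)
v,uu=np.nonzero(m);q=C[m]
print(len(q),q.min(0),q.max(0),np.percentile(q[:,2],[50,90,98]))
g=q[np.abs(q[:,2]-.07)<.015]; p=np.polyfit(g[:,0],g[:,1],1);print(p,"gate ang", np.pi/2-0 , )
# gate line direction from hinge: shut = -YT ; angle cw
d=np.array([-1,-p[0]]);a0=np.arctan2(-YT[1],-YT[0]);a=np.arctan2(d[1],d[0]);print("theta",(a0-a)%(2*np.pi))
E
```

```text
3mm out: [0.001 0.04  0.064] [[-0.01 -0.94 -0.34]
 [ 0.01 -0.34  0.94]
 [-1.    0.01  0.01]] [ 1.05972402  3.06847046 -0.34371043]
1158 [ 0.40573711 -0.16872523  0.0500794 ] [ 0.52981476 -0.06859386  0.10986911] [0.08100362 0.09519569 0.10717979]
[-0.17529505 -0.03542032] gate ang 1.5707963267948966
theta 1.5087088099126902
```

The gate is at about 1.51 rad. I'll relieve the radial strain a little.

drive_tool(commands="1 -0.03 0.02 0.03 0; 1 -0.06 0.04 0.06 0; 1 -0.06 0.04 0.06 0; 1 -0.06 0.04 0.06 0; 1 -0.06 0.04 0.06 0; 1 -0.06 0.04 0.06 0")

```text
t: 11.07
tool_pos: [0.4698, -0.0712, 0.0985]
tool_rot: [-1.454, 1.031, 1.465]
contact_force: [-4.8, -4.1, -2.9]
opening: 0.0148
```

```bash
python3 plan.py
```

```text
[ 0.4698 -0.0712  0.0985] 0.014765071099209255 [-4.8 -4.1 -2.9]
theta from post 1.533 radius 0.0929 q [-0.31 -0.19  2.07 -0.    1.26  2.49]
```

drive_tool(commands="1 0 0 0 0; 1 0 0 0 0; 1 0 0 0 0; 1 0 0 0 0")

```text
t: 11.4
tool_pos: [0.4698, -0.0712, 0.0985]
tool_rot: [-1.454, 1.031, 1.465]
contact_force: [-5.6, -3.1, -3.4]
opening: 0.0144
```

```bash
python3 plan.py; python3 - <<'E'
from h import *
a=np.load("side0.npz")["im"];b,d=ctrl.get_image("side")
cv2.imwrite("pics/s9.png",b)
print(ctrl.finish_job())
E
```

```text
[ 0.4698 -0.0712  0.0985] 0.014416851197193783 [-5.6 -3.1 -3.4]
theta from post 1.533 radius 0.0929 q [-0.31 -0.19  2.07 -0.    1.26  2.49]
the job is handed in; nothing more can be done
None
```

View pics/s9.png

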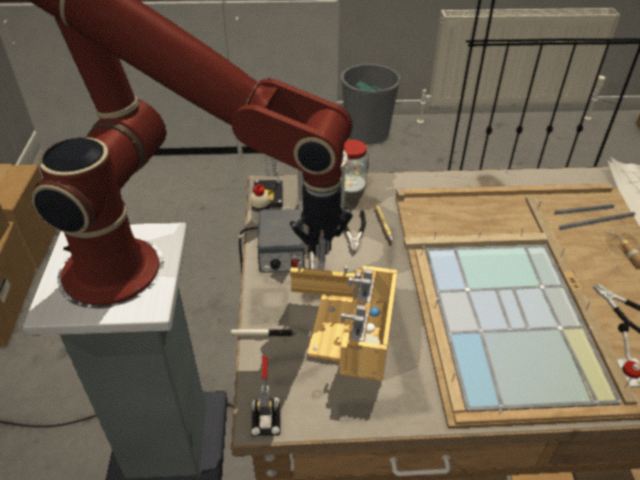

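I released the hinge-end catch, then the free-end one, and swung the gate out by its post past the detent. I handed the job in at about 11.5 s with the fingers still gripping the post at 60 N. `finish_job` gave no verdict.

- **Gate:** it stood at about 1.51 rad from the gate line in the depth image and 1.53 rad from the post position. The needed angle is 1.38 rad. The finger opening read about 14.5 mm on the 16 mm post.
- **Catches:** with the gate wide open, the prong centres of both catches measured about 26 mm apart, down from about 43 mm at the start. That is close to fully squeezed.
- **Loose objects:** the marker, flux bottle, pliers and cutter looked unmoved in the last picture, and so did the visible nuggets and spool. I judged this by eye and did not measure it.

Two readings disagreed slightly:
- **Post position:** the post radius measured about 93 mm against the nominal 89 mm. The side camera also placed things about 2–4 mm off the top camera in y.
- **Contact force:** strain at the wide-open pose briefly pushed the force on the tool to about 30 N. A small outward correction brought it down to about 7 N before I handed in.

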